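# Clamp the pellet die in the bench vise

### The arm

A 6-joint arm with a two-finger parallel gripper is mounted at the origin on a cart in front of the work surface, level with it; the furniture and walls round the work are solid. World frame = base frame: x ahead of the robot, y to its left, z up, the work surface at z = 0. Lengths are in m, angles in rad, forces in N, time in s.
With the tool pointing down it reaches from about 0.4 to 0.825 m from the base axis. Payload 7 kg.
Tool frame: the origin (TCP) lies midway between the tips of the shut fingers; the grasp point (between the pads) lies 19 mm behind it; z points along the fingers, x is the direction in which the jaws open and shut, and the axes are right-handed (so a half turn about z gives the same grasp; the last joint's range is limited). The gripper opens to 85 mm and grips with 20 to 120 N. Pads are 22 mm wide; open, the fingers measure 114 mm over their backs; the gripper's body (76 mm by 85 mm) begins 54 mm behind the grasp point. The pads swing forward as they close: fully open they stand 13 mm farther back than shut.
Start: joints at [1.549, 0.359, 0.012, 0, -1.224, -0.288], TCP at [0.206, 0.643, 0.231] pointing down, gripper open.
Joint ranges: [-3.07, 3.07], [-1.43, 2.12], [-1.02, 1.25], [-3.03, 1.67], [-3.05, -0], [-3.03, 3.03]. Speed limits (rad/s): [2.39, 2.39, 3.01, 3.14, 3.14, 3.14].

### API

Orientations are given as a 3x3 rotation matrix whose columns are the frame's x, y, z axes.
In Python, from station import env, move_gripper, solver, state, viewer, hand_in, nets gives the robot as it stands. Calls block until the motion is done:
- env.move_pose(position, orientation): joint-space move of the TCP to a pose.
- env.servo_line(position, feed=0.15, ori=None, contact_N=None): straight line of the TCP; ori=None keeps the orientation; feed is the mean speed in m/s. With contact_N (N) it stops when the force on the tool has changed by that much, and returns True; else False.
- env.set_joints(angles): joint-space move.
- move_gripper(opening, strength=None): finger opening in m; strength is the grip in N (None keeps the last); returns when the fingers have stopped.
- env.hold(seconds).
- solver.ik(position, orientation): joint angles nearest the present ones, or None.
- state(): the state.
- viewer.get_image(name): name is "side" or "top"; returns a dict with "frame" (400x640x3 uint8, red, green, blue), "depth" (400x640 float32, m along the optical axis (not along the pixel's ray), 0 where there is no reading), "fx", "fy", "cx", "cy" (pixels), "dist" ([k1, k2, p1, p2, k3] as OpenCV has them; the pictures are not rectified), "origin" and "orientation" of the camera in the world. Camera axes: x right, y up, looking along -z (the intrinsics and any distortion apply to the point x, -y, -z); pixel columns grow to the right and rows downward; lengths in m; the calibration is good to about 2 mm. A picture is of the moment at which its call begins.
A pose or a line that the arm cannot do raises env.IKError and nothing moves.
- hand_in(): hands the job in, once; it reports no verdict.
Trained networks look in the newest picture that a camera, given by its name, has taken for a name from the list of things; names that differ only in an ending like _2 or _b are one class to them, and where a whole thing is asked for, a point or a joint stands for the part that bears it (a point fixed in the world has none). Each returns a list of dicts, best first, with "conf" (0 to 1); they miss things now and then, are a little off and sometimes report something else, mostly with a low value. They report only what shows in the picture. A call takes as long as a camera call. They do not tell look-alikes from the thing itself.
- nets.search_frame(camera, query): "at" ([x, y, z] in m, in world coordinates, good to about 4 mm: the middle of the surface that is visible of it).
- nets.masks_of(camera, query): "region" (400x640 bool, what is visible of it).
The state is a dict: "time": time; "q": joint angles; "dq": joint speeds; "tau": joint torques, N m; "eef_pos": TCP position; "orientation": TCP orientation; "wrist_force": force on the tool from outside, world axes, zero at the start; "ft_torque": the same for the moment, N m; "opening": finger opening in m.
Only numpy, scipy, OpenCV 4.12 (cv2) and the standard library are available. Lean on these libraries where they do the work, as an engineer would, in place of code of your own. Each camera call takes 0.05 s, during which the arm holds its last target. There are 200 camera calls.

### The job

The small steel pellet die has to be held fast for cleaning: set it down upright on the bed of the vise, between the two open jaws. Then turn the vise's T-handle clockwise (seen from above) until it goes clearly stiff and the die is clamped, and let go.

Things in the scene. Friction and masses are not known exactly. Their poses are not given: they have to be found in the camera images.
- die_center (a point): Centre of the loose pellet die: bare grey steel barrel, 36 mm diameter, 34 mm high, with a 16 mm plunger out of its top, 48 mm high in all, 0.2 kg, standing upright on the bench. The point is on its axis 24 mm above its underside (inside the barrel); z is its own up axis. The blue-lidded jar and the black-capped brown vial are not wanted.
- vise_seat (a point): Middle of the open space between the jaws of the grey vise (200 x 72 mm, bolted down), on top of its bed plate, 12 mm above the bench. x: from the T-handle toward the fixed jaw, square to the jaw faces; y along the faces; z up. Fixed face at x = +27 mm, moving face starts at x = -27.5 to -23.5 mm. Jaws 50 mm wide in y, 22 mm above the bed, the top 6 mm sloping outward.
- vise_pad_mid (a point): Middle of the black rubber face of the moving jaw. Turning the T-handle moves it along the seat's +x; it pushes the die along the bed against the fixed jaw. The face starts to give at 10 N and gives 4 mm more as the force rises to 20 N, then is hard.
- t_grip (a point): Middle of the T-handle's bar, to be pinched from above: a level round steel bar 14 mm thick, 70 mm long, 20 mm black balls on its ends, on an upright 10 mm spindle; 105 mm above the bench and 105 mm from the seat along the seat's -x. Its y axis lies along the bar, z up is the turning axis. Nearest thing below: a collar 51 mm under the bar's middle.
- t_handle (a joint): Turn of the T-handle, rad, growing clockwise from above. 0 = bar parallel to the jaw faces, jaws open; starts at 0 to 0.25, stop at 1.6. 16 mm of jaw per rad: the die is touched on both sides at about 1.15, tight from 1.25 to 1.45. Turning takes 0.15 N m while free, 0.3 N m from the touch on, rising to 0.47 N m at 1.4, then steeply. It stays where it is left.
There are look-alikes about, which are no part of the job. Leave any pink look-alike of the part that bears die_center alone.

How it is judged:
On the way:
1. the die stands upright on the bed between the jaws (x of die_center in the frame of vise_seat between -0.02 and 0.02 m and y of die_center in the frame of vise_seat between -0.018 and 0.018 m and z of die_center in the frame of vise_seat below 0.032 m and angle between die_center's own z axis and vertical below 0.2 rad), for 0.2 s.
At the end, for the whole second after the job is handed in: The die stands upright (within 11 degrees) on the bed between the jaws, within 18 mm of their middle along the faces, clamped by the moving jaw with more than 3 N and at rest (all of step 1 and contact force between vise_pad and pellet_die above 3 N and linear speed of pellet_die below 0.01 m/s); the robot touches nothing.
It also fails if it takes over 54 s, if anything falls off the work surface, if the arm or the gripper's body presses on something with over 40 N, if the wrist force passes 120 N, or if a joint passes its speed limit or range.

## Working session

There is one attempt and no reset: what is moved stays moved. The work goes in short steps, each a Python script; the robot and the scene stay as the last script left them, time stands still between calls to the robot, and variables do not carry over. Pictures are saved under pics/ and viewed, about 8 in all and at most 12, crops included, and the job is handed in when it is done.

```bash
mkdir -p pics; ls
python3 - <<'E'
from station import env, viewer, nets, state
import cv2, numpy as np
for c in ("top","side"):
    im=viewer.get_image(c); cv2.imwrite(f"pics/a_{c}.png",im["frame"][:,:,::-1])
    print(c,im["origin"],np.round(im["orientation"],3).tolist(),im["fx"],im["dist"])
    for q in ("die_center","vise_seat","vise_pad_mid","t_grip","t_handle"):
        try: print(q,[(np.round(d["at"],3).tolist(),round(d["conf"],2)) for d in nets.search_frame(c,q)])
        except Exception as e: print(q,e)
print(state()["time"])
E
```

```text
pics
top [ 0.32504717 -0.0337851   1.10467021] [[0.015, 0.985, -0.172], [-1.0, 0.011, -0.024], [-0.022, 0.172, 0.985]] 369.2848876355692 [-0.08162641  0.          0.          0.          0.        ]
die_center [([0.447, 0.276, 0.032], 0.46), ([0.477, 0.208, 0.035], 0.44)]
vise_seat [([0.461, 0.043, 0.021], 0.7)]
vise_pad_mid []
t_grip [([0.477, -0.014, 0.112], 0.6)]
t_handle [([0.478, -0.013, 0.112], 0.44)]
side [0.37066836 0.80163319 0.70213339] [[-0.984, 0.122, -0.132], [-0.179, -0.58, 0.795], [0.02, 0.805, 0.592]] 420.4590974042314 [-0.03147484  0.          0.          0.          0.        ]
die_center [([0.446, 0.293, 0.03], 0.77)]
vise_seat [([0.466, 0.061, 0.028], 0.66)]
vise_pad_mid [([0.465, 0.061, 0.029], 0.66)]
t_grip [([0.472, -0.008, 0.11], 0.64), ([0.445, 0.295, 0.033], 0.54)]
t_handle [([0.473, -0.007, 0.108], 0.6)]
0.6
```

View pics/a_top.png

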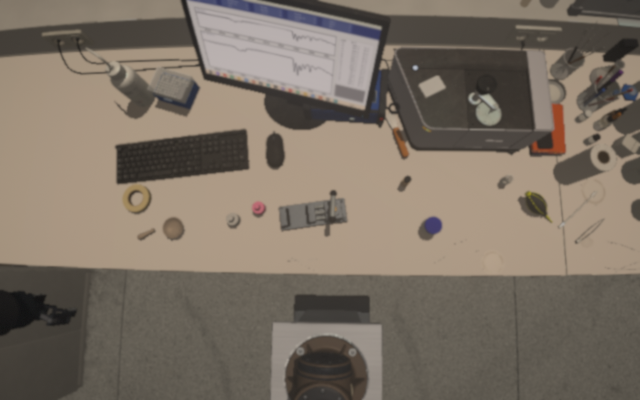

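View pics/a_side.png

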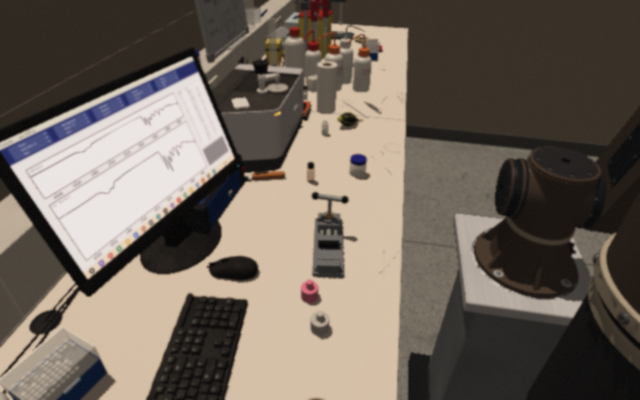

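The top view shows the grey die at (233,219), its pink look-alike at (258,208), the vise at (280–346, 200–230) and the T-bar at (334,205). In the side view they are at (319,322), (310,290), (328,245) and (330,198). Next I'll measure the vise axis and the die from the depth clouds.

```bash
cat > h.py <<'E'
import numpy as np, cv2
from station import env, move_gripper, solver, state, viewer, hand_in, nets
def cloud(im):
    H,W=im["depth"].shape
    uv=np.stack(np.meshgrid(np.arange(W),np.arange(H)),-1).reshape(-1,1,2).astype(float)
    K=np.array([[im["fx"],0,im["cx"]],[0,im["fy"],im["cy"]],[0,0,1.]])
    n=cv2.undistortPoints(uv,K,np.array(im["dist"]))[:,0].reshape(H,W,2)
    d=im["depth"]; c=np.stack([n[...,0]*d,-n[...,1]*d,-d],-1)
    P=c@np.array(im["orientation"]).T+im["origin"]; P[d==0]=np.nan
    return P
def crop(im,r0,r1,c0,c1,k,name):
    cv2.imwrite(name,cv2.resize(im["frame"][r0:r1,c0:c1,::-1],None,fx=k,fy=k,interpolation=cv2.INTER_CUBIC))
E
python3 - <<'E'
from h import *
for c in ("top","side"):
    im=viewer.get_image(c); P=cloud(im)
    f=im["frame"].astype(int)
    box=lambda x0,x1,y0,y1,z0,z1:(P[...,0]>x0)&(P[...,0]<x1)&(P[...,1]>y0)&(P[...,1]<y1)&(P[...,2]>z0)&(P[...,2]<z1)
    tb=P[box(.4,.55,-.08,.06,-.02,.005)]; print(c,"table z",np.median(tb[:,2]))
    for n,b in (("vise",box(.38,.56,-.09,.17,.006,.06)),("top jaws",box(.38,.56,-.09,.17,.026,.06)),("bar",box(.38,.56,-.09,.1,.085,.13)),("die",box(.40,.49,.25,.33,.006,.06)),("dietop",box(.40,.49,.25,.33,.026,.06))):
        p=P[b]
        if len(p)<5: print(n,len(p));continue
        r=cv2.minAreaRect(p[:,:2].astype(np.float32)*1000)
        print(n,len(p),"mean",np.round(p.mean(0),4),"rect",np.round(r[0],1),np.round(r[1],1),round(r[2],1),"z max",round(p[:,2].max(),3))
    for q in ("vise_pad_mid","vise_seat","t_grip","die_center"):
        for d in nets.masks_of(c,q):
            p=P[d["region"]]; p=p[~np.isnan(p[:,0])]
            w=np.argwhere(d["region"])
            if len(p)<5: continue
            r=cv2.minAreaRect(p[:,:2].astype(np.float32)*1000)
            print(q,round(d["conf"],2),len(p),"px",w.min(0),w.max(0),np.round(np.median(p,0),3),"rect",np.round(r[0],1),np.round(r[1],1),round(r[2],1))
    if c=="top": a=cv2.resize(im["frame"][185:245,215:355],None,fx=5,fy=5,interpolation=cv2.INTER_CUBIC)
    else: b=cv2.resize(im["frame"][185:285,285:385],(300,300),interpolation=cv2.INTER_CUBIC); b2=cv2.resize(im["frame"][270:345,270:370],(400,300),interpolation=cv2.INTER_CUBIC)
cv2.imwrite("pics/b.png",np.vstack([a,np.hstack([b,b2])])[:,:,::-1])
E
```

```text
top table z -0.0004917950197083076
vise 1455 mean [0.4662 0.0517 0.0219] rect [447.9  31.4] [119.2 226.1] 8.8 z max 0.054
top jaws 562 mean [0.4686 0.0457 0.0366] rect [468.6  52.4] [ 56.7 183.3] 8.4 z max 0.054
bar 182 mean [ 0.4779 -0.0136  0.1104] rect [477.6 -14.6] [88.6 19.4] 1.0 z max 0.118
die 150 mean [0.4465 0.2811 0.0307] rect [447.6 283. ] [35.4 35.5] 49.6 z max 0.051
dietop 127 mean [0.447  0.2831 0.0333] rect [447.7 283.3] [34.9 35.2] 49.3 z max 0.051
vise_seat 0.61 1624 px [190 279] [229 346] [0.467 0.043 0.021] rect [468.6  47.9] [ 88.2 199.5] 8.5
t_grip 0.52 194 px [190 329] [222 336] [ 0.477 -0.014  0.11 ] rect [480.9 -13.5] [18.8 95.3] 88.6
die_center 0.6 156 px [213 226] [225 240] [0.447 0.279 0.03 ] rect [447.6 283. ] [35.4 35.5] 49.6
side table z -0.00019409060743436068
vise 1811 mean [0.4661 0.0637 0.0239] rect [467.8  49.8] [ 72.  198.7] 8.6 z max 0.06
top jaws 797 mean [0.4682 0.0472 0.0367] rect [466.   54.4] [ 55.9 182.2] 9.5 z max 0.06
bar 254 mean [ 0.4769 -0.0099  0.107 ] rect [478.  -11.3] [16.8 89.7] 89.5 z max 0.116
die 370 mean [0.4463 0.293  0.0282] rect [447. 288.] [36.4 35.4] 2.6 z max 0.051
dietop 254 mean [0.4468 0.2898 0.0337] rect [447.1 287.2] [36.2 33.9] 2.6 z max 0.051
vise_pad_mid 0.66 198 px [239 318] [249 340] [0.464 0.063 0.025] rect [462.5  61.2] [56.6 19.7] 24.1
vise_pad_mid 0.18 2214 px [192 312] [276 347] [0.468 0.054 0.025] rect [479.5 -15.1] [ 83.7 333.1] 11.4
vise_seat 0.76 2085 px [192 312] [276 348] [0.468 0.057 0.027] rect [473.8   6.2] [ 86.4 288.9] 11.4
t_grip 0.52 268 px [192 312] [213 348] [ 0.478 -0.01   0.108] rect [478.3 -11.3] [16.8 89.1] 89.5
die_center 0.85 413 px [311 310] [336 329] [0.446 0.294 0.029] rect [446.8 274.9] [61.2 37.2] 86.6
die_center 0.64 322 px [280 301] [302 317] [0.482 0.219 0.029] rect [483.4 212.2] [34. 33.] 10.0
```

View pics/b.png

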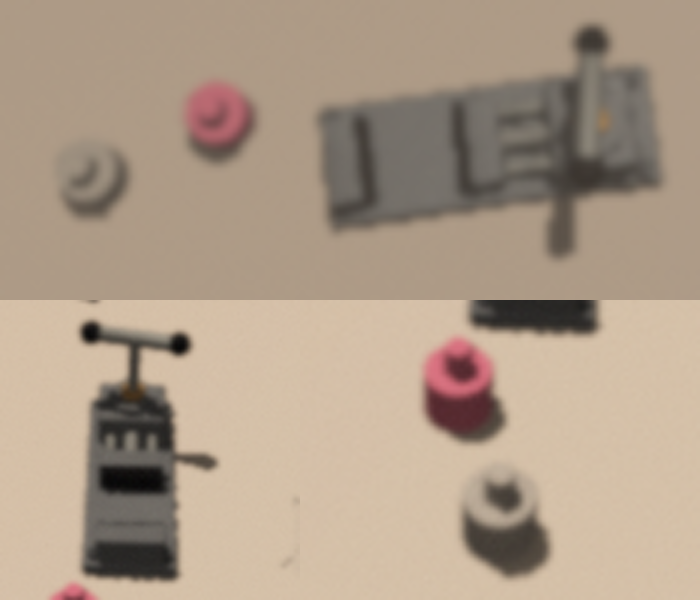

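The thing at (350,238) in the side view that looks like a lever is only the T-handle's shadow. The vise axis is turned about 8.6° from world +y. The bar centre is near (0.478, -0.013), which puts the seat near (0.462, 0.091) and the handle at about 0.155 rad. Now I'll check reachability, refine the jaw gap and pick the die.

```bash
cat >> h.py <<'E'
A=np.deg2rad(8.6)
def ori(a):  # tool down, jaw-opening axis at world angle a
    c,s=np.cos(a),np.sin(a); return np.array([[c,s,0],[s,-c,0],[0,0,-1.]])
SX=np.array([-np.sin(A),np.cos(A),0]); SY=np.array([-np.cos(A),-np.sin(A),0])
E
python3 - <<'E'
from h import *
seat=np.array([.462,.091,0])
for c in ("top","side"):
    P=cloud(viewer.get_image(c))-seat; x=P@SX; y=P@SY; z=P[...,2]
    print(c,[(k,round(float(np.median(z[m]))*1e3) if (m:=(abs(x*1e3-k)<2)&(abs(y)<.016)&(z>-.02)&(z<.07)).sum()>2 else None) for k in range(-44,68,4)])
for off in (0,np.pi):
    q1=solver.ik([.447,.285,.004],ori(A+off)); q2=solver.ik([.462,.091,.03],ori(A+off)); print(off,None if q1 is None else np.round(q1,2),None if q2 is None else np.round(q2,2))
for b in (np.pi/2,-np.pi/2):
    for t in (.155,1.4):
        q=solver.ik([.478,-.013,.088],ori(A-t+b)); print(b,t,None if q is None else np.round(q,2))
E
```

```text
top [(-44, 34), (-40, 33), (-36, 34), (-32, 34), (-28, 30), (-24, 12), (-20, 11), (-16, 11), (-12, 11), (-8, 11), (-4, 12), (0, 12), (4, 11), (8, 11), (12, 12), (16, 13), (20, 11), (24, 10), (28, 28), (32, 33), (36, 33), (40, 34), (44, 34), (48, 34), (52, 33), (56, 9), (60, 0), (64, -1)]
side [(-44, 34), (-40, 34), (-36, 34), (-32, 33), (-28, 22), (-24, 17), (-20, 11), (-16, 12), (-12, 12), (-8, 12), (-4, 12), (0, 11), (4, 12), (8, 12), (12, None), (16, None), (20, None), (24, None), (28, None), (32, 33), (36, 34), (40, 34), (44, 33), (48, 31), (52, 20), (56, 4), (60, -1), (64, 0)]
0 [ 0.94  0.39 -0.57  0.   -0.61  2.35] [ 0.61  0.27 -0.68  0.   -0.63  2.68]
3.141592653589793 [ 0.94  0.39 -0.57  0.   -0.61 -0.79] [ 0.61  0.27 -0.68  0.   -0.63 -0.46]
1.5707963267948966 0.155 [ 0.39  0.19 -0.6   0.   -0.78 -1.96]
1.5707963267948966 1.4 None
-1.5707963267948966 0.155 [ 0.39  0.19 -0.6   0.   -0.78  1.18]
-1.5707963267948966 1.4 [ 0.39  0.19 -0.6   0.   -0.78 -0.06]
```

The jaw gap agrees with my seat estimate: faces at about -27 and +27 mm, bed at 12 mm. Picking the die.

Run:
```python
from h import *
O=ori(A+np.pi)
env.move_pose([.447,.285,.12],O)
move_gripper(.075)
env.servo_line([.447,.285,.004],feed=.08,contact_N=8) and print("contact")
print(state()["eef_pos"],state()["wrist_force"])
move_gripper(0,40); print("open",state()["opening"])
env.servo_line([.447,.285,.13],feed=.12)
s=state(); print(s["opening"],s["wrist_force"],s["time"])
im=viewer.get_image("side"); crop(im,150,350,230,430,3,"pics/c.png")
```

```text
[0.4472203  0.28526969 0.00448088] [-0.58633    -0.220241    0.32419541]
open 0.0353030994900931
0.03488671219045901 [-0.56713527  0.13012499 -2.61911635] 6.3417
```

View pics/c.png

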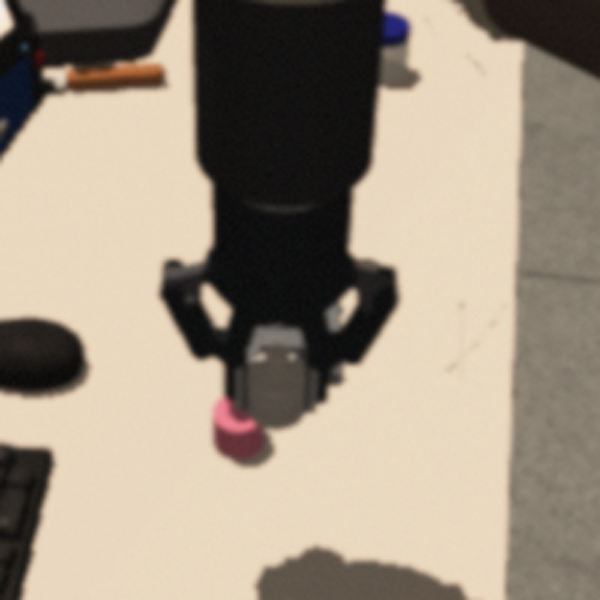

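The die is held upright between the fingers (bright barrel at (278,385) in the crop). The pink one at (240,430) hasn't moved. Placing it.

Run:
```python
from h import *
O=ori(A+np.pi)
env.servo_line([.462,.091,.13],feed=.15)
env.servo_line([.462,.091,.03],feed=.08,contact_N=12) and print("early contact",state()["eef_pos"])
print(env.servo_line([.462,.091,.012],feed=.02,contact_N=5)); s=state(); print(s["eef_pos"],s["wrist_force"],s["ft_torque"])
im=viewer.get_image("side"); crop(im,190,290,280,380,6,"pics/d0.png")
move_gripper(.06); env.servo_line([.462,.091,.16],feed=.12); 
env.servo_line([.462,.2,.2],feed=.2)
q=state()
env.move_pose([.478,-.013,.20],ori(A-.155-np.pi/2)); move_gripper(.06)
for c in ("top","side"):
    im=viewer.get_image(c); print(c,[(np.round(d["at"],3).tolist(),round(d["conf"],2)) for d in nets.search_frame(c,"die_center")])
    if c=="side": crop(im,180,290,270,380,5,"pics/d.png")
    else: crop(im,185,245,215,355,5,"pics/d_top.png")
    p=cloud(im)-[.462,.091,.012]; x=p@SX;y=p@SY;z=p[...,2]
    m=(abs(x)<.025)&(abs(y)<.035)&(z>.026)&(z<.06)
    if m.sum()>4: print(m.sum(),"x",x[m].min(),x[m].max(),"y",y[m].min(),y[m].max(),"z",z[m].max())
print(state()["time"])
```

```text
True
[0.46189963 0.09094248 0.01651857] [-0.78169694 -0.45028366  6.59928269] [ 0.05736461  0.40961521 -0.03042967]
top []
120 x -0.016753349415916264 0.019152986516137213 y -0.016679275676565516 0.017385294949581343 z 0.05241934717732556
side [([0.482, 0.218, 0.029], 0.82), ([0.459, 0.098, 0.039], 0.54)]
167 x -0.015260207479881625 0.020049289578662866 y -0.01735085954274615 0.01737162910579834 z 0.04974610420281168
14.4333
```

View pics/d.png

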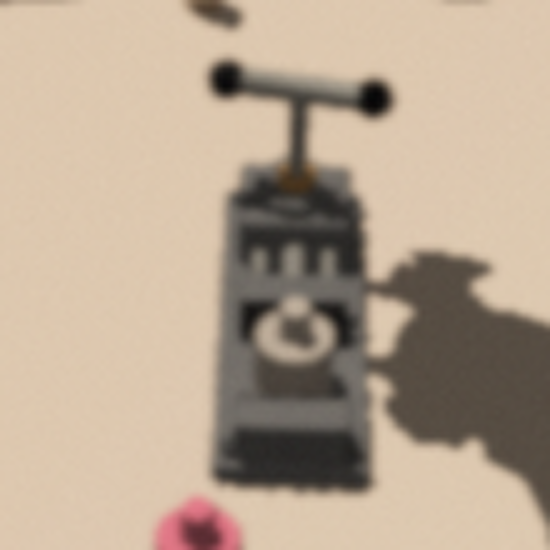

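The die stands upright in the middle of the seat, at about (300,345) in the crop: x about +1 mm, y about 0. The jaws are still open. Now the handle.

Run:
```python
from h import *
T0=.155; p=[.478,-.013,.087]
env.servo_line(p,feed=.1,contact_N=10) and print("contact")
s=state(); f0=s["wrist_force"]; m0=s["ft_torque"]; print(s["eef_pos"],f0,m0)
move_gripper(0,20); s=state(); print("20N",s["opening"],s["wrist_force"]-f0,s["eef_pos"],s["ft_torque"])
f=s["wrist_force"]-f0
if np.linalg.norm(f)<25:
    move_gripper(0,90); s=state(); print("90N",s["opening"],s["wrist_force"]-f0,s["ft_torque"])
    for t in np.arange(T0+.1,.96,.1):
        q=solver.ik(p,ori(A-t-np.pi/2)); env.set_joints(q); s=state()
        print(round(t,3),np.round(s["wrist_force"]-f0,1),np.round(s["ft_torque"]-m0,2),round(s["q"][5],3))
        if abs((s["ft_torque"]-m0)[2])>.7: break
print(state()["time"])
```

```text
[ 0.4783986  -0.0128817   0.08750974] [ 0.05035158 -0.24154127 -0.77218119] [-0.02561396 -0.02030957 -0.00612651]
20N 0.01319794888935257 [ 0.85072273 -8.5562703   3.01070065] [ 0.47809765 -0.01402699  0.0874067 ] [-2.65654396 -0.51845523 -0.07984999]
90N 0.011407700968196235 [ 0.36265569 -6.68315271  5.33480319] [-2.53374402 -0.16282574 -0.07540277]
0.255 [ 0.9 -7.1  4.8] [-2.52 -0.13 -0.14] 1.079
0.355 [ 0.3 -7.4  5.3] [-2.58 -0.13 -0.11] 0.979
0.455 [-0.4 -7.9  4.5] [-2.54 -0.13 -0.17] 0.879
0.555 [-0.6 -6.8  4.3] [-2.57 -0.13 -0.13] 0.779
0.655 [ 0.6 -6.4  4.7] [-2.61 -0.17 -0.13] 0.679
0.755 [ 1.3 -7.6  4.9] [-2.61 -0.11 -0.11] 0.58
0.855 [ 1.1 -8.   4.7] [-2.62 -0.13 -0.21] 0.48
0.955 [ 1.3 -7.3  5.5] [-2.6  -0.13 -0.19] 0.379
18.4167
```

Run:
```python
from h import *
p=[.478,-.014,.087]; rest=-0.006
for t in list(np.arange(.955,1.15,.05))+list(np.arange(1.175,1.46,.025)):
    env.set_joints(solver.ik(p,ori(A-t-np.pi/2))); env.hold(.1); m=[]
    for _ in range(3): s=state(); m.append(s["ft_torque"][2]-rest); env.hold(.03)
    print(round(t,3),np.round(s["wrist_force"],1),np.round(m,2),round(s["q"][5],3))
    if -np.median(m)>.45: break
print(state()["time"])
for c in ("top","side"):
    im=viewer.get_image(c); P=cloud(im)
    crop(im,*((185,245,215,355) if c=="top" else (180,290,270,380)),5,f"pics/e_{c}.png")
```

```text
0.955 [-1.4 -1.2  4.3] [-0.14 -0.11 -0.13] 0.382
1.005 [-1.6 -1.1  5.6] [-0.11 -0.1  -0.09] 0.332
1.055 [-1.2 -2.5  5.7] [-0.1  -0.14 -0.12] 0.282
1.105 [-1.2 -1.5  4.9] [-0.1  -0.09 -0.12] 0.232
1.175 [-1.3 -1.2  5.2] [-0.02 -0.02 -0.03] 0.162
1.2 [-1.6 -1.9  5.5] [0.02 0.08 0.08] 0.138
1.225 [-2.3 -2.   5.2] [0.15 0.12 0.19] 0.113
1.25 [-1.9 -2.1  4.9] [0.09 0.22 0.07] 0.088
1.275 [-2.6 -2.   5.7] [0.16 0.18 0.13] 0.063
1.3 [-1.6 -0.9  5.4] [0.17 0.16 0.18] 0.038
1.325 [-2.4 -1.   5.2] [0.12 0.17 0.21] 0.013
1.35 [-1.6 -1.9  5.1] [0.17 0.22 0.19] -0.012
1.375 [-1.4 -1.9  5.6] [0.17 0.25 0.18] -0.037
1.4 [-1.4 -2.   5.1] [0.24 0.23 0.22] -0.062
1.425 [-1.  -0.9  6. ] [0.23 0.19 0.23] -0.087
1.45 [-2.1 -1.9  5.3] [0.36 0.32 0.37] -0.112
25.6167
```

View pics/e_side.png

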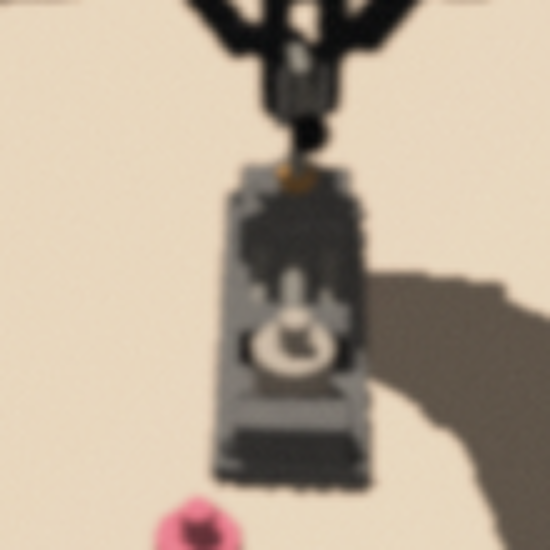

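Run:
```python
from h import *
for c in ("top","side"):
    im=viewer.get_image(c); P=cloud(im); Q=P-[.462,.091,.012]; x=Q@SX;y=Q@SY;z=Q[...,2]
    m=(abs(x)<.04)&(abs(y)<.035)&(z>.026)&(z<.06)
    if m.sum()>4: print(c,m.sum(),"die x",x[m].min(),x[m].max(),"y",y[m].min(),y[m].max(),"z",z[m].max())
    print([(k,round(float(np.median(z[m]))*1e3) if (m:=(abs(x*1e3-k)<2)&(abs(y)<.024)&(z>-.02)&(z<.07)).sum()>2 else None) for k in range(-44,48,4)])
    b=(abs(P[...,0]-.478)<.06)&(abs(P[...,1]+.013)<.06)&(P[...,2]>.093)&(P[...,2]<.118); p=P[b]
    if len(p)>4: print("bar",len(p),p.min(0),p.max(0),cv2.minAreaRect(p[:,:2].astype(np.float32)*1e3))
```

```text
top 35 die x -0.009752259933508005 0.020258890542224874 y 0.0032163677999932964 0.018384881409434603 z 0.03441814386782928
[(-44, 9), (-40, 10), (-36, 12), (-32, 13), (-28, 22), (-24, 21), (-20, 21), (-16, 22), (-12, 20), (-8, 17), (-4, 10), (0, 16), (4, 28), (8, 30), (12, 13), (16, 28), (20, 2), (24, -1), (28, 17), (32, 21), (36, 20), (40, 20), (44, 21)]
bar 11 [0.45853381 0.01915581 0.10179559] [0.46896951 0.03043974 0.11344285] ((462.6705627441406, 25.709978103637695), (14.985933303833008, 4.859226703643799), 54.86753845214844)
side 173 die x -0.009649558931923898 0.02787957396138313 y -0.01726430748757078 0.01732831455111309 z 0.04920532913857102
[(-44, 13), (-40, 15), (-36, None), (-32, 21), (-28, 22), (-24, 21), (-20, 22), (-16, 22), (-12, 14), (-8, 13), (-4, 16), (0, 29), (4, 31), (8, 32), (12, 32), (16, 32), (20, 28), (24, 24), (28, 25), (32, 22), (36, 22), (40, 21), (44, 22)]
bar 227 [ 0.45750192 -0.05163601  0.09315801] [0.4971207  0.03093302 0.11795009] ((476.7774963378906, -9.476985931396484), (36.248634338378906, 79.61885833740234), 33.471946716308594)
```

The side view shows the die at (293,345) pushed against the fixed jaw, with the moving jaw right up to it. The handle has turned and the torque rose clearly. Now I'll release, back off and check the angle.

Run:
```python
from h import *
p=np.array(state()["eef_pos"]); 
move_gripper(.05); print(state()["ft_torque"],state()["wrist_force"])
env.servo_line([p[0],p[1],.2],feed=.12)
env.servo_line([.42,-.2,.3],feed=.25); env.hold(.3)
s=state(); print(s["ft_torque"],s["wrist_force"],s["time"])
for c in ("top","side"):
    im=viewer.get_image(c); P=cloud(im); Q=P-[.462,.091,.012]; x=Q@SX;y=Q@SY;z=Q[...,2]
    m=(abs(x)<.04)&(abs(y)<.035)&(z>.026)&(z<.06)
    if m.sum()>4: print(c,m.sum(),"die x",x[m].min(),x[m].max(),"y",y[m].min(),y[m].max(),"z",z[m].max())
    b=(abs(P[...,0]-.478)<.06)&(abs(P[...,1]+.013)<.06)&(P[...,2]>.085)&(P[...,2]<.13); p=P[b]
    if len(p)>4:
        r=cv2.fitLine(p[:,:2].astype(np.float32),cv2.DIST_HUBER,0,.001,.001).ravel(); a=np.arctan(r[1]/r[0])
        print("bar",len(p),p.mean(0),"theta",A-a)
    print([(k,round(float(np.median(z[m]))*1e3) if (m:=(abs(x*1e3-k)<1.5)&(abs(y)>.014)&(abs(y)<.024)&(z>-.02)&(z<.07)).sum()>1 else None) for k in range(-30,36,3)])
    if c=="top": a1=cv2.resize(im["frame"][185:245,215:355],None,fx=5,fy=5,interpolation=cv2.INTER_CUBIC)
    else: b1=cv2.resize(im["frame"][185:285,265:405],None,fx=5,fy=3,interpolation=cv2.INTER_CUBIC)
cv2.imwrite("pics/f.png",np.vstack([a1,b1])[:,:,::-1])
```

```text
[-0.00084586 -0.00086033 -0.0150666 ] [ 0.04010884 -0.28851669 -0.4299909 ]
[-0.02791116 -0.01666391 -0.03030132] [ 0.6935043  -0.94338763  0.57998159] 28.6917
[(-30, None), (-27, None), (-24, None), (-21, None), (-18, None), (-15, None), (-12, None), (-9, None), (-6, None), (-3, None), (0, None), (3, None), (6, None), (9, None), (12, None), (15, None), (18, None), (21, None), (24, None), (27, None), (30, None), (33, None)]
side 170 die x -0.0081996524329515 0.027291452274672223 y -0.01726707609229066 0.01722831254077947 z 0.04973120624154882
bar 169 [ 0.47659312 -0.00687664  0.1095431 ] theta 1.3850401558433263
[(-30, 22), (-27, 22), (-24, 21), (-21, 23), (-18, 21), (-15, 21), (-12, 13), (-9, 2), (-6, -1), (-3, 0), (0, 1), (3, 1), (6, 0), (9, 30), (12, 23), (15, 19), (18, 23), (21, None), (24, None), (27, None), (30, 22), (33, 22)]
```

View pics/f.png

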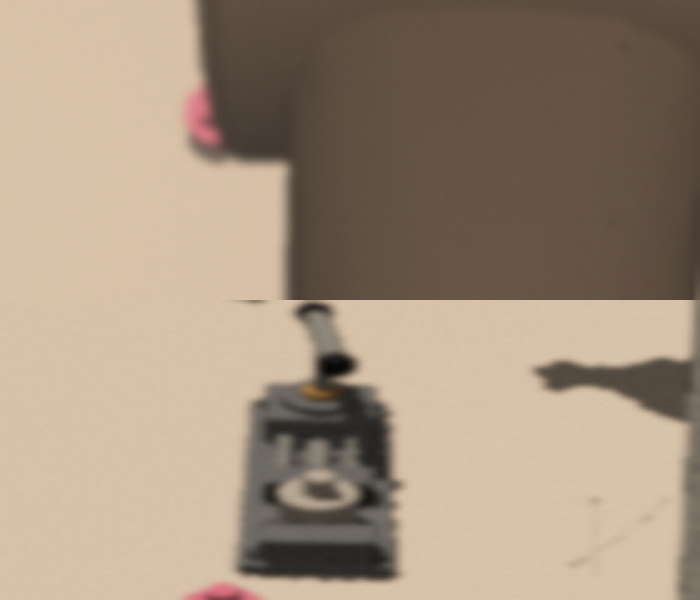

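The handle reads about 1.385 rad, inside the tight range of 1.25–1.45. The die is upright against the fixed jaw at x about +9.5 mm, y about 0, and the robot is clear of everything.

```bash
python3 -c "
from station import hand_in; print(hand_in())"
```

```text
the job is handed in; nothing more can be done
None
```

The die is on the vise bed between the jaws and appears clamped. I let go of the T-handle, moved the arm clear and handed the job in at about 29 s on the robot's clock. No verdict was returned.

**Last checks (side camera, after letting go):**
- **Die:** it stands upright, touching the fixed jaw, at x ≈ +9.5 mm and y ≈ 0 from the seat, with its top about 49 mm above the bed.
- **Handle:** it reads about 1.385 rad, inside the tight range of 1.25 to 1.45. The gripper's last command was 1.45.
- **Pink look-alike:** I never touched it, and it still stands where it was.

**What I could not confirm or what disagreed:**
- **Clamp force:** it could not be measured directly. I infer it from the handle angle, the die's position and the rise in torque.
- **Torque reading:** while gripping it seemed offset by about -0.27 N m, so I relied on its change. It rose by about 0.3 N m from the free turn to just after the jaws touched the die. By the end it had risen about 0.47 N m, with a clear step at the last increment.
- **Top camera:** the arm blocked its view in the last check, so only the side camera supports these numbers.

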